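Set the ticket trimmer's click stop and load a ticket book

TASK

Set up the paper trimmer for the raffle tickets: first slide its gauge along the rail towards the cutter bar until it clicks into its hidden stop, and leave it clicked in. Then lay the larger ticket book flat, cover up, on the board on the cutter's side of the gauge, lengthwise along the rail, with a short end flush against the gauge's arm. Do not shift the small ticket book, the tea-light cup or the mug.

Things in the scene. Friction and masses are not known exactly. Their poses are not given: they have to be found in the camera images.
- trimmer: Paper trimmer, fixed: grey board 260 (x) x 500 (y) x 20 mm high, white grid lines. Origin under its centre on the table, z up. Aluminium gauge rail along the far edge, parallel to y, at x = +104 mm (34 wide, top 34 high). Steel cutter bar parallel to x at y = -225 mm (top 32 high) with a parked black cutter head (50 x 40, top 72 high, x = +55), not used. Board bare between gauge and bar.
- gauge (a joint): Travel of the sliding gauge along the rail, m: 0 at the trimmer's +y end, growing towards its -y (cutter bar), 0.2 at the end; starts at 0 to 0.035. Drag 3 N; stays where left. One click stop (sprung pin, V notch) hidden in the rail somewhere from 0.09 to 0.175, different each time. The pin draws the gauge in from 6 mm either side; about 17 N along the rail drives it out.
- click_pin (a joint): Height of the round steel button (14 mm across) on top of the gauge's saddle, over the rail, m: about -0.001 while the gauge is anywhere but at the click stop, about -0.006 (the button has dropped 5 to 6 mm) when the gauge is clicked in. Sprung; not to be handled.
- gauge_fin (a point): Grip point of the gauge: middle of the upright black fin on its saddle, 14 mm thick along y, 34 mm long along x; the fin's top is 12 mm above this point, its foot (the saddle's top, 44 mm wide in y) 23 mm below. Axes parallel to the trimmer's. Moves with the gauge.
- gauge_face (a point): Point on the flat face of the gauge's aluminium arm that looks to the trimmer's -y (cutter's side), at the board's surface level. The face runs along x from 50 mm on this point's -x side to 70 mm on its +x side and up to 24 mm above the board (2 mm clear of it). Axes parallel to the trimmer's. It is 22 mm to -y and 84 mm to -x of gauge_fin; moves with the gauge.
- ticket_book: The larger book of raffle tickets: a rigid paper block with brown cardboard covers and a grey binding strip with two staples at one short end: 54 (its x) x 100 (its y) x 24 mm high, 0.12 kg or so. Origin at the centre of its underside. Lies flat on the table to the right of the trimmer.
- small_book: The smaller ticket book, same look, 38 x 58 x 14 mm, lying on the table beyond the larger one; not needed. Origin at the centre of its underside.
- tealight: Empty aluminium tea-light cup, 40 mm across, 18 mm high, standing near the front edge of the trimmer's board, on the gauge's starting side. Origin at the centre of its underside.
- mug: White mug, 80 mm across, 92 mm high. Origin at the centre of its underside.
Things that resemble listed ones, but are neither listed nor needed, are in the scene too. Leave any pink or red look-alike of the ticket_book alone.

How it is judged:
By the outcome, as a careful person would: the job done as asked, in the order asked, and still so for the second after the job is handed in, with the robot touching nothing.
It also fails if it takes over 64 s, if anything falls off the work surface, if the arm or the gripper's body presses on something with over 40 N, if the wrist force passes 120 N, or if a joint passes its speed limit or range.

ROBOT

A 6-joint arm with a two-finger parallel gripper is mounted at the origin on the work surface. World frame = base frame: x ahead of the robot, y to its left, z up, the work surface at z = 0. Lengths are in mm, angles in degrees, forces in N, time in s.
With the tool pointing down it reaches from about 300 to 850 mm from the base axis. Payload 4.2 kg.
Tool frame: the origin (TCP) lies at the very end of the fingers, on their centre line; the grasp point (between the pads) lies 19 mm behind it; z points along the fingers, y is the line along which they close (so a half turn about z gives the same grasp; the last joint's range is limited). The gripper opens to 91 mm and grips with 3 to 60 N. Pads are 32 mm wide; open, the fingers measure 118 mm over their backs; the gripper's body (76 mm by 178 mm) begins 60 mm behind the grasp point.
Start: joints at [75.745, 18.312, 89.639, -0, 72.044, -1.146], TCP at [130.416, 560.031, 213.976] pointing down, gripper open.
Joint ranges: [-177.97, 177.97], [-48.28, 115.42], [12.27, 149.76], [-77.06, 257.06], [2.81, 150.46], [-146.56, 146.56]. Speed limits (degrees/s): [147.25, 147.25, 180, 180, 180, 180].

INTERFACE

Orientations are given as [roll, pitch, yaw] about the fixed x, y, z axes, in that order (R = Rz(yaw) Ry(pitch) Rx(roll)).
In Python, from workcell import * gives the robot as it stands.
- The arm moves only by the tool move_arm, never from a script. Its argument "motion" is a list of rows, each a list of 3 entries, a list of its own where there are three numbers: the finger opening in mm, from 0 to 91.2, then the shift along the world's x, y, z in units of 25 mm (1.0 is 25 mm), then the turn, a rotation vector about the world's x, y, z in units of 4 degrees (1.0 is 4 degrees). In form: [[grip, [x, y, z], [ax, ay, az]], ...]. A call has 1 to 20 rows; each row shifts and turns the commanded pose from where the row before left it; what a row does not reach is not made up. A row lasts 1/12 s, in which the tool goes at most 41.7 mm and 7.16 degrees, less where a joint would pass 70% of its speed; a pose out of reach is approached as far as the arm can. A call with a number of a shift or a turn outside -1 to 1 is refused whole. A call with a gripper value outside its range is refused whole. The fingers move at their own pace and stop on an object; "grip_force" is the grip in N (left out, the last holds). Time passes only in rows, so rows that do not move let the fingers close. It gives the time, the measured TCP pose, the force, the opening and the grip force at its end, in the units of the state.
- state(): the state, without advancing time (a new reading comes with each control period).
- grab_frame(name): name is "side" or "top"; returns the picture (480x640x3 uint8, blue, green, red); there is no depth.
- camera_info(name): a dict with "fx", "fy", "cx", "cy" (pixels), "rvec" (rotation vector, rad) and "tvec" (3), from world to camera coordinates, as OpenCV has them. Camera axes: x right, y down, z forward; pixel columns grow to the right and rows downward; lengths in mm; the calibration is good to about 2 mm. A picture is of the moment at which its call begins. camera_info takes no time and is no camera call.
- job_done(): hands the job in; it is judged then, once.
The state is a dict: "time_s": time; "qpos": joint angles; "qvel": joint speeds; "effort": joint torques, N m; "ee_pos": TCP position; "ee_rot": TCP orientation; "force": force on the tool from outside, world axes, zero at the start; "torque": the same for the moment, N m; "gripper_width": finger opening in mm; "gripper_force": force on a finger pad.
Only numpy, scipy, OpenCV 4.12 (cv2) and the standard library are available. Lean on these libraries where they do the work, as an engineer would, in place of code of your own. Each camera call takes 0.05 s, during which the arm holds its last target. There are 200 camera calls.

## Working session

There is one attempt and no reset: what is moved stays moved. The work goes in short steps, Python scripts to look and compute and a tool call to move; the robot and the scene stay as the last step left them, time stands still between calls to the robot, and variables do not carry over. Pictures are saved under pics/ and viewed, at most 10 in all, crops included, and the job is handed in when it is done.

Besides the shell and the picture viewer there is one more tool, called after "Request:" by a JSON object that holds its "op" and its "data". move_arm: Moves the arm, as the interface text tells. Shifts and turns lie within -1 to 1; 1 stands for 25 mm of shift or 4 degrees of turn. Its arguments: {"type":"object","properties":{"motion":{"type":"array","items":{"type":"array"}},"grip_force":{"type":"number"}},"required":["motion"]}

```bash
mkdir -p pics
cat > h.py <<'E'
from workcell import *
import numpy as np, cv2
def cam(n):
    c=camera_info(n); R=cv2.Rodrigues(np.array(c["rvec"],float))[0]; t=np.array(c["tvec"],float).ravel()
    return c,R,t
def ray(n,u,v,z):
    c,R,t=cam(n); d=R.T@np.array([(u-c["cx"])/c["fx"],(v-c["cy"])/c["fy"],1]); o=-R.T@t
    return o+d*(z-o[2])/d[2]
def proj(n,p):
    c,R,t=cam(n); q=R@np.array(p,float)+t
    return np.array([c["fx"]*q[0]/q[2]+c["cx"],c["fy"]*q[1]/q[2]+c["cy"]])
E
python3 - <<'E'
from h import *
for n in("top","side"):
    cv2.imwrite(f"pics/{n}0.png",grab_frame(n)); c,R,t=cam(n); print(n,c,-R.T@t)
E
```

```text
top {'fx': 458.61554774828153, 'fy': 458.61554774828153, 'cx': 325.42128023508553, 'cy': 240.89207939375018, 'rvec': array([ 2.17788454, -2.16409987,  0.11860378]), 'tvec': array([  14.56692576,  510.48843895, 1041.21292928])} [ 400.16183391   23.58653693 1088.23213869]
side {'fx': 580.1273986368548, 'fy': 580.1273986368548, 'cx': 316.80677461049555, 'cy': 243.7416232820129, 'rvec': array([ 0.45097369, -2.74150265,  1.13049399]), 'tvec': array([ 489.01019477,  154.7097739 , 1475.31768093])} [ 138.88071197 1035.66476197 1160.92161365]
```

View pics/top0.png

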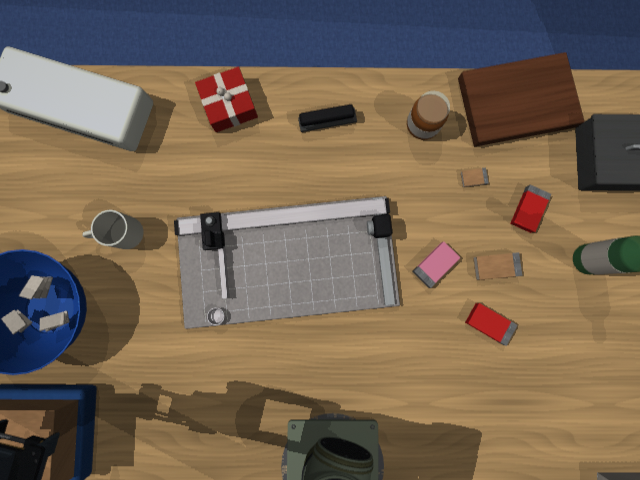

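View pics/side0.png

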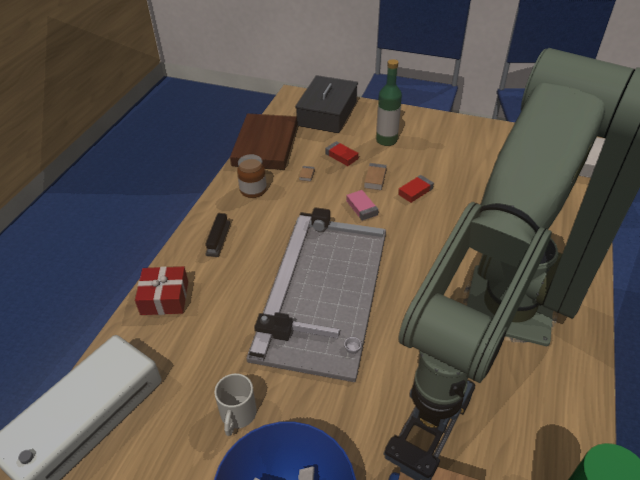

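The top view shows the gauge fin at about (212,230), the arm down to (226,297), and the cutter head at (380,226). Candidates for the larger book:
- brown (497,265), grey strip on its right
- small brown (474,177)
- pink (437,264)
- red (531,208) and red (492,323)

By the description I choose brown (497,265). I'll check it in a close crop and measure.

Run:
```python
from h import *
im=cv2.imread("pics/top0.png")
a=cv2.resize(im[190:340,165:295],None,fx=4,fy=4,interpolation=cv2.INTER_CUBIC)
b=cv2.resize(im[240:290,460:535],None,fx=3.6,fy=3.6,interpolation=cv2.INTER_CUBIC)
out=np.zeros((600,800,3),np.uint8); out[:a.shape[0],:a.shape[1]]=a[:600]; out[:b.shape[0],525:525+b.shape[1]]=b
cr=cv2.resize(im[190:310,360:410],None,fx=3.4,fy=3.4,interpolation=cv2.INTER_CUBIC); out[190:190+cr.shape[0],525:525+cr.shape[1]]=cr
cv2.imwrite("pics/crop1.png",out)
# board: grey low saturation mask
hsv=cv2.cvtColor(im,cv2.COLOR_BGR2HSV)
m=((hsv[...,1]<45)).astype(np.uint8)*255
m[:190]=0;m[335:]=0;m[:,:168]=0;m[:,408:]=0
m=cv2.morphologyEx(m,cv2.MORPH_CLOSE,np.ones((5,5)))
cs=max(cv2.findContours(m,0,2)[0],key=cv2.contourArea)
r=cv2.minAreaRect(cs);print(r,cv2.boxPoints(r))
for p in cv2.boxPoints(r): print(ray("top",*p,20).round(1))
```

```text
((285.9127197265625, 261.1907958984375), (112.1048812866211, 216.1194305419922), 83.84483337402344) [[172.46593 217.04779]
 [387.33948 193.87517]
 [399.3595  305.3338 ]
 [184.48596 328.5064 ]]
[565.  377.5  20. ]
[ 624.  -128.2   20. ]
[ 362.5 -154.    20. ]
[307.  339.6  20. ]
```

View pics/crop1.png

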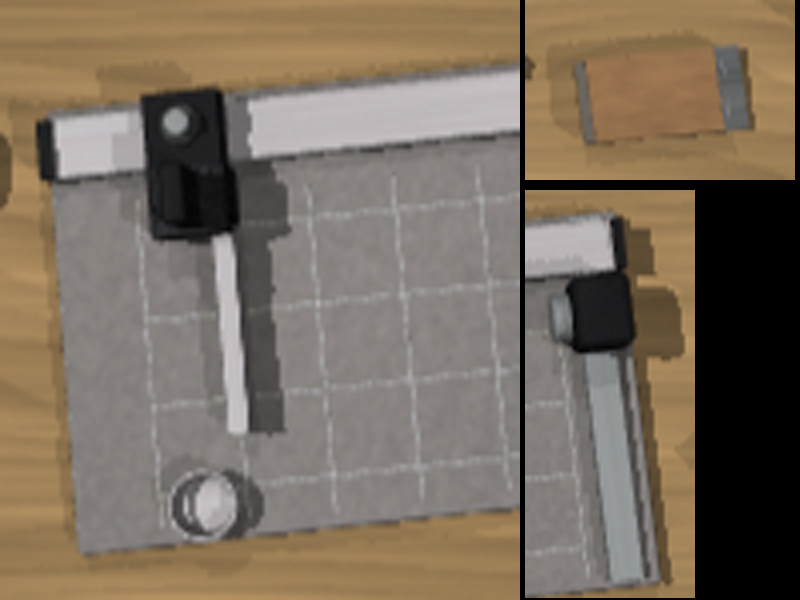

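The crop confirms the brown book, with its grey stapled strip at the right (-y) end. Next I measure the trimmer's axes, the fin height and the book.

Run:
```python
from h import *
im=cv2.imread("pics/top0.png"); s=cv2.imread("pics/side0.png")
hsv=cv2.cvtColor(im,cv2.COLOR_BGR2HSV)
m=(hsv[...,1]<60)
# near board edge: lowest low-sat pixel per column
P=[]
for u in list(range(240,385)):
    v=np.where(m[280:335,u])[0]
    if len(v): P.append(ray("top",u,280+v.max()+.5,20)[:2])
P=np.array(P); vx,vy,x0,y0=cv2.fitLine(P.astype(np.float32),cv2.DIST_HUBER,0,.01,.01).ravel()
yaw=np.degrees(np.arctan2(-vx*np.sign(vy),abs(vy)));print("near edge yaw",yaw,x0,y0)
# rail far top edge at z=34: white
w=(hsv[...,2]>150)&(hsv[...,1]<40)
F=[];N=[]
for u in range(240,365):
    v=np.where(w[195:235,u])[0]
    F.append(ray("top",u,195+v.min()-.0,34)[:2]);N.append(ray("top",u,195+v.max()+.5,34)[:2])
for Q in(F,N):
    Q=np.array(Q);l=cv2.fitLine(Q.astype(np.float32),cv2.DIST_HUBER,0,.01,.01).ravel();print("rail",np.degrees(np.arctan2(-l[0]*np.sign(l[1]),abs(l[1]))),l[2:], "off from near edge",((l[2:]-[x0,y0])@np.array([np.cos(np.radians(yaw)),np.sin(np.radians(yaw))])))
# book top z=24
bk=im[240:290,465:530]; hb=hsv[240:290,465:530]
print(hb[25,::4].tolist()); print(hb[::4,28].tolist())
g=cv2.resize(s[305:365,245:370],None,fx=6.4,fy=6.4,interpolation=cv2.INTER_CUBIC)
g=np.clip((g/255.)**.5*255,0,255).astype(np.uint8)
t=cv2.resize(im[205:255,190:235],None,fx=4,fy=4,interpolation=cv2.INTER_CUBIC); t=((t/255.)**.5*255).astype(np.uint8)
o=np.zeros((600,800,3),np.uint8);o[:g.shape[0]]=g;o[390:590,:180]=t
sb=cv2.resize(s[155:195,355:395],None,fx=5,fy=5,interpolation=cv2.INTER_CUBIC);o[390:590,200:400]=sb
tb=cv2.resize(im[245:285,468:528],None,fx=5,fy=5,interpolation=cv2.INTER_CUBIC);o[390:590,420:720]=tb
cv2.imwrite("pics/crop2.png",o)
```

```text
near edge yaw 6.374988 338.29388 61.580776
rail 6.3787384 [588.6108   72.90996] off from near edge 250.027
rail 6.387037 [554.35034  82.84795] off from near edge 217.08188
[[17, 116, 165], [18, 114, 145], [18, 115, 144], [15, 69, 111], [15, 122, 152], [15, 124, 148], [15, 123, 151], [15, 123, 154], [15, 122, 151], [14, 122, 153], [15, 123, 155], [14, 122, 151], [14, 117, 146], [105, 5, 102], [18, 114, 96], [18, 115, 166], [17, 115, 164]]
[[18, 115, 157], [17, 116, 156], [17, 115, 162], [17, 118, 134], [14, 122, 153], [14, 123, 157], [15, 122, 153], [14, 122, 148], [15, 123, 145], [15, 123, 145], [17, 114, 143], [17, 114, 152], [17, 115, 162]]
```

View pics/crop2.png

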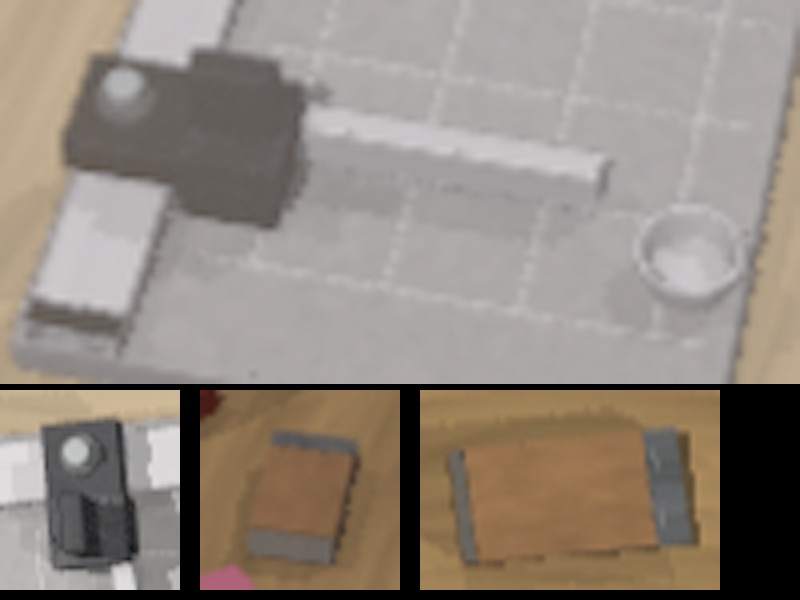

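The crop shows the gauge button at side px (264,318) and top px (209,220). The arm's free end is at top px (222–227,298). The book's top face and grey strip are clear, and I read its corners from the crop.

```bash
cat >> h.py <<'E'
Y=np.radians(6.38); ex=np.array([np.cos(Y),np.sin(Y)]); ey=np.array([-np.sin(Y),np.cos(Y)])
NE=np.array([338.29,61.58])
def tri(pt,ps):
    A=[];b=[]
    for n,(u,v) in(("top",pt),("side",ps)):
        o=ray(n,u,v,0);d=ray(n,u,v,100)-o;d/=np.linalg.norm(d);M=np.eye(3)-np.outer(d,d);A.append(M);b.append(M@o)
    return np.linalg.solve(sum(A),sum(b))
E
python3 - <<'E'
from h import *
def T(p): q=np.array(p)[:2]-NE; return np.array([q@ex-130,q@ey,*p[2:]]).round(1)
print("ends y", T(ray("top",185,328.5,20)),T(ray("top",398.8,304.9,20)))
print("button",T(tri((209.2,220.5),(264.1,318.3))))
for n,p,z in [("armtip L",(222,298.2),44),("armtip R -y",(227,298.2),44)]: print(n,T(ray("top",*p,z)))
def t(x,y): return (190+x/4,205+(y-390)/4)
for z in (50,60,70,80,90):
    print(z,[T(ray("top",*t(*p),z))[:2] for p in ((68,490),(82,490),(97,497),(82,555))])
def sd(x,y): return (245+x/6.4,305+y/6.4)
for z in (60,70,80,90): print(z,[T(ray("side",*sd(*p),z))[:2] for p in ((190,52),(280,62),(303,95))])
for z in(54,): print("saddle top corners",[T(ray("top",*t(*p),z))[:2] for p in ((43,428),(120,422),(53,567),(137,560))])
def tb(x,y): return (468+(x-420)/5,245+(y-390)/5)
C=[tb(467,450),tb(478,559),tb(694,545),tb(678,428)]
W=np.array([ray("top",*p,24)[:2] for p in C]);print(W.round(1),W.mean(0),[np.linalg.norm(W[i]-W[i-3]).round(1) for i in range(4)])
r=cv2.minAreaRect(W.astype(np.float32));print(r)
def s2(x,y): return (355+(x-200)/5,155+(y-390)/5)
print([ray("side",*s2(*p),24)[:2].round(1) for p in((273,440),(358,446),(334,542),(250,530))])
E
```

```text
ends y [-130.3  278.6   20. ] [-128.8 -215.7   20. ]
button [106.2 193.7  63.2]
armtip L [-70.6 183.5  44. ]
armtip R -y [-71.7 172.3  44. ]
50 [array([ 86.7, 203.5]), array([ 85.9, 195.5]), array([ 81. , 187.4]), array([ 48.8, 198.5])]
60 [array([ 85.2, 201.1]), array([ 84.4, 193.2]), array([ 79.5, 185.1]), array([ 47.7, 196.1])]
70 [array([ 83.7, 198.7]), array([ 82.9, 190.9]), array([ 78.1, 182.9]), array([ 46.5, 193.8])]
80 [array([ 82.1, 196.3]), array([ 81.3, 188.6]), array([ 76.6, 180.7]), array([ 45.3, 191.5])]
90 [array([ 80.6, 193.9]), array([ 79.8, 186.3]), array([ 75.1, 178.4]), array([ 44.2, 189.1])]
60 [array([ 87. , 171.2]), array([ 52.8, 168.7]), array([ 40.5, 181.9])]
70 [array([ 84.3, 178.6]), array([ 50.3, 176.2]), array([ 38.2, 189.2])]
80 [array([ 81.5, 186. ]), array([ 47.8, 183.7]), array([ 35.8, 196.6])]
90 [array([ 78.7, 193.5]), array([ 45.4, 191.1]), array([ 33.4, 203.9])]
saddle top corners [array([123.1, 213.8]), array([122., 170.]), array([ 43.3, 214.4]), array([ 42.3, 166.9])]
[[ 475.3 -336.4]
 [ 424.7 -340.1]
 [ 431.8 -440.8]
 [ 486.2 -435.4]] [ 454.47825221 -388.16390008] [np.float64(50.7), np.float64(100.9), np.float64(54.7), np.float64(99.5)]
((454.013916015625, -387.8775329589844), (54.68375778198242, 100.8539047241211), 5.654923915863037)
[array([ 484. , -420.9]), array([ 430.9, -431.5]), array([ 421.2, -333.5]), array([ 473.3, -328.9])]
```

Run:
```python
from h import *
from scipy.spatial.transform import Rotation as Ro
s=state(); print(s["ee_pos"],s["ee_rot"],s["gripper_width"],s["force"],s["time_s"])
R=Ro.from_euler("xyz",s["ee_rot"],degrees=True).as_matrix(); print(R.round(3))
fin=NE+ex*(130+64)+ey*192; print("fin",fin,"delta units",(np.array([*fin,130])-s["ee_pos"])/25)
print("step 5mm -y:",-ey*5/25, "ex",ex)
for n in ("mug",): print(ray("top",115,230,92))
```

```text
[130.29071918 559.59050857 213.21489404] [-1.79911009e+02  2.54603430e-04  1.66894731e+02] 91.15985999217827 [ 0.51137969 -0.11519131 -0.05474876] 0.1
[[-0.974  0.227 -0.   ]
 [ 0.227  0.974 -0.002]
 [-0.    -0.002 -1.   ]]
fin [509.7530824  273.94857436] delta units [ 15.17849453 -11.42567737  -3.32859576]
step 5mm -y: [ 0.02222441 -0.19876135] ex [0.99380677 0.11112203]
[524.41831896 477.7063139   92.        ]
```

Request:
{"op": "move_arm", "data": {"motion": [[60, [0.95, -0.714, -0.2], [0, 0, 0.305]], [60, [0.95, -0.714, -0.2], [0, 0, 0.305]], [60, [0.95, -0.714, -0.2], [0, 0, 0.305]], [60, [0.95, -0.714, -0.2], [0, 0, 0.305]], [60, [0.95, -0.714, -0.2], [0, 0, 0.305]], [60, [0.95, -0.714, -0.2], [0, 0, 0.305]], [60, [0.95, -0.714, -0.2], [0, 0, 0.305]], [60, [0.95, -0.714, -0.2], [0, 0, 0.305]], [60, [0.95, -0.714, -0.2], [0, 0, 0.305]], [60, [0.95, -0.714, -0.2], [0, 0, 0.305]], [60, [0.95, -0.714, -0.2], [0, 0, 0.305]], [60, [0.95, -0.714, -0.2], [0, 0, 0.305]], [60, [0.95, -0.714, -0.2], [0, 0, 0.305]], [60, [0.95, -0.714, -0.2], [0, 0, 0.305]], [60, [0.95, -0.714, -0.2], [0, 0, 0.305]], [60, [0.95, -0.714, -0.2], [0, 0, 0.305]], [50, [0, 0, 0], [0, 0, 0]], [50, [0, 0, 0], [0, 0, 0]]]}}

```text
time_s: 1.6
ee_pos: [510.8, 273.3, 133.1]
ee_rot: [-180.0, -0.1, -173.8]
force: [-0.7, 0.6, -0.8]
gripper_width: 51.3
gripper_force: 0.0
```

Request:
{"op": "move_arm", "data": {"motion": [[50, [0, 0, -0.7], [0, 0, 0]], [50, [0, 0, -0.7], [0, 0, 0]], [50, [0, 0, -0.7], [0, 0, 0]], [50, [0, 0, -0.6], [0, 0, 0]], [50, [0, 0, -0.46], [0, 0, 0]], [50, [0, 0, 0], [0, 0, 0]]]}}

```text
time_s: 2.1
ee_pos: [507.6, 274.4, 52.7]
ee_rot: [-179.9, -0.3, -173.5]
force: [0.9, 0.5, 0.4]
gripper_width: 49.8
gripper_force: 0.0
```

Run:
```python
from h import *
s=grab_frame("side"); print(state()["force"])
o=cv2.resize(s[260:370,230:370],None,fx=5,fy=5,interpolation=cv2.INTER_CUBIC);o=((o/255.)**.6*255).astype(np.uint8)
cv2.imwrite("pics/g1.png",o)
```

```text
[-0.42791775  0.10085156  0.47446663]
```

View pics/g1.png

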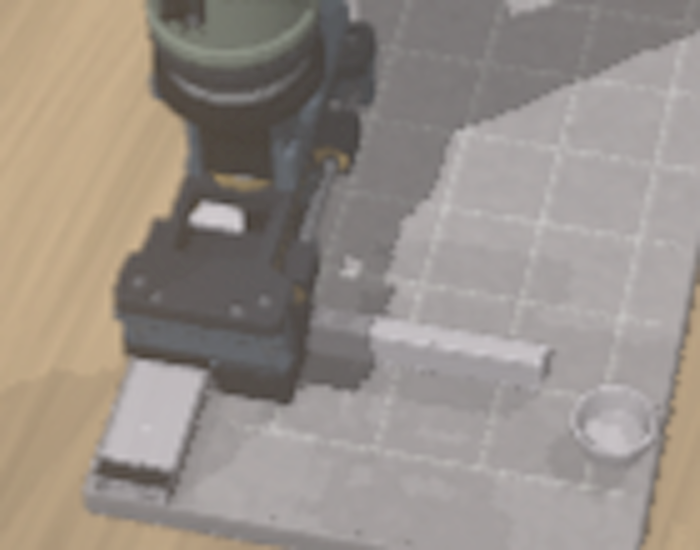

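The gripper hides the saddle, but the arm, tea-light and board are undisturbed. I close the fingers and check that the opening reads about 14 mm.

Request:
{"op": "move_arm", "data": {"motion": [[10, [0, 0, 0], [0, 0, 0]], [10, [0, 0, 0], [0, 0, 0]], [10, [0, 0, 0], [0, 0, 0]], [10, [0, 0, 0], [0, 0, 0]], [10, [0, 0, 0], [0, 0, 0]], [10, [0, 0, 0], [0, 0, 0]]], "grip_force": 15}}

```text
time_s: 2.65
ee_pos: [510.6, 275.4, 55.5]
ee_rot: [179.9, 0.1, -173.6]
force: [-1.2, 2.9, 2.4]
gripper_width: 14.0
gripper_force: 15.0
```

Request:
{"op": "move_arm", "data": {"motion": [[10, [0.033, -0.298, 0], [0, 0, 0]], [10, [0.033, -0.298, 0], [0, 0, 0]], [10, [0.033, -0.298, 0], [0, 0, 0]], [10, [0.033, -0.298, 0], [0, 0, 0]], [10, [0.033, -0.298, 0], [0, 0, 0]], [10, [0.033, -0.298, 0], [0, 0, 0]], [10, [0, 0, 0], [0, 0, 0]]], "grip_force": 20}}

```text
time_s: 3.23
ee_pos: [515.7, 229.7, 55.5]
ee_rot: [179.9, 0.1, -173.6]
force: [0.2, 2.6, 2.5]
gripper_width: 13.9
gripper_force: 20.0
```

Request:
{"op": "move_arm", "data": {"motion": [[10, [0.022, -0.199, 0], [0, 0, 0]], [10, [0, 0, 0], [0, 0, 0]]]}}

```text
time_s: 3.4
ee_pos: [516.3, 224.9, 55.6]
ee_rot: [180.0, 0.1, -173.6]
force: [-0.4, 2.2, 3.6]
gripper_width: 14.0
gripper_force: 20.0
```

Request:
{"op": "move_arm", "data": {"motion": [[10, [0.022, -0.199, 0], [0, 0, 0]], [10, [0, 0, 0], [0, 0, 0]]]}}

```text
time_s: 3.57
ee_pos: [516.8, 219.9, 55.5]
ee_rot: [180.0, 0.1, -173.6]
force: [-0.6, 1.7, 4.5]
gripper_width: 13.6
gripper_force: 20.0
```

Request:
{"op": "move_arm", "data": {"motion": [[10, [0.022, -0.199, 0], [0, 0, 0]], [10, [0, 0, 0], [0, 0, 0]]]}}

```text
time_s: 3.73
ee_pos: [517.4, 214.9, 55.5]
ee_rot: [180.0, 0.1, -173.6]
force: [-1.5, 1.7, 5.5]
gripper_width: 13.9
gripper_force: 20.0
```

Request:
{"op": "move_arm", "data": {"motion": [[10, [0.022, -0.199, 0], [0, 0, 0]], [10, [0, 0, 0], [0, 0, 0]]]}}

```text
time_s: 3.9
ee_pos: [518.0, 209.9, 55.5]
ee_rot: [180.0, 0.1, -173.6]
force: [-1.1, 1.8, 4.9]
gripper_width: 13.9
gripper_force: 20.0
```

Request:
{"op": "move_arm", "data": {"motion": [[10, [0.022, -0.199, 0], [0, 0, 0]], [10, [0, 0, 0], [0, 0, 0]]]}}

```text
time_s: 4.07
ee_pos: [518.5, 205.0, 55.5]
ee_rot: [180.0, 0.1, -173.6]
force: [-1.4, 1.9, 5.4]
gripper_width: 13.9
gripper_force: 20.0
```

Request:
{"op": "move_arm", "data": {"motion": [[10, [0.022, -0.199, 0], [0, 0, 0]], [10, [0, 0, 0], [0, 0, 0]]]}}

```text
time_s: 4.23
ee_pos: [519.1, 199.9, 55.5]
ee_rot: [180.0, 0.1, -173.6]
force: [-0.5, 2.2, 5.3]
gripper_width: 13.9
gripper_force: 20.0
```

Request:
{"op": "move_arm", "data": {"motion": [[10, [0.022, -0.199, 0], [0, 0, 0]], [10, [0, 0, 0], [0, 0, 0]]]}}

```text
time_s: 4.4
ee_pos: [519.6, 195.0, 55.5]
ee_rot: [180.0, 0.1, -173.6]
force: [-1.1, 1.8, 5.4]
gripper_width: 14.1
gripper_force: 20.0
```

Request:
{"op": "move_arm", "data": {"motion": [[10, [0.022, -0.199, 0], [0, 0, 0]], [10, [0, 0, 0], [0, 0, 0]]]}}

```text
time_s: 4.57
ee_pos: [520.2, 190.0, 55.5]
ee_rot: [180.0, 0.1, -173.6]
force: [-0.5, 1.9, 5.7]
gripper_width: 13.6
gripper_force: 20.0
```

Request:
{"op": "move_arm", "data": {"motion": [[10, [0.022, -0.199, 0], [0, 0, 0]], [10, [0, 0, 0], [0, 0, 0]]]}}

```text
time_s: 4.73
ee_pos: [520.8, 185.0, 55.5]
ee_rot: [180.0, 0.1, -173.6]
force: [-1.1, 2.0, 5.0]
gripper_width: 13.7
gripper_force: 20.0
```

Request:
{"op": "move_arm", "data": {"motion": [[10, [0.022, -0.199, 0], [0, 0, 0]], [10, [0, 0, 0], [0, 0, 0]]]}}

```text
time_s: 4.9
ee_pos: [521.3, 180.0, 55.5]
ee_rot: [180.0, 0.1, -173.6]
force: [-0.6, 2.4, 5.3]
gripper_width: 14.1
gripper_force: 20.0
```

Request:
{"op": "move_arm", "data": {"motion": [[10, [0.022, -0.199, 0], [0, 0, 0]], [10, [0, 0, 0], [0, 0, 0]]]}}

```text
time_s: 5.07
ee_pos: [521.9, 175.1, 55.5]
ee_rot: [180.0, 0.1, -173.6]
force: [-0.5, 1.9, 5.6]
gripper_width: 14.0
gripper_force: 20.0
```

Request:
{"op": "move_arm", "data": {"motion": [[10, [0.022, -0.199, 0], [0, 0, 0]], [10, [0, 0, 0], [0, 0, 0]]]}}

```text
time_s: 5.23
ee_pos: [522.4, 170.1, 55.5]
ee_rot: [180.0, 0.1, -173.6]
force: [-0.3, 2.3, 5.7]
gripper_width: 14.0
gripper_force: 20.0
```

Request:
{"op": "move_arm", "data": {"motion": [[10, [0.022, -0.199, 0], [0, 0, 0]], [10, [0, 0, 0], [0, 0, 0]]]}}

```text
time_s: 5.4
ee_pos: [523.0, 165.1, 55.5]
ee_rot: [180.0, 0.1, -173.6]
force: [-1.0, 2.9, 5.7]
gripper_width: 13.5
gripper_force: 20.0
```

Request:
{"op": "move_arm", "data": {"motion": [[10, [0.022, -0.199, 0], [0, 0, 0]], [10, [0, 0, 0], [0, 0, 0]]]}}

```text
time_s: 5.57
ee_pos: [523.5, 160.1, 55.5]
ee_rot: [180.0, 0.1, -173.6]
force: [-0.7, 2.5, 5.7]
gripper_width: 13.9
gripper_force: 20.0
```

Request:
{"op": "move_arm", "data": {"motion": [[10, [0.022, -0.199, 0], [0, 0, 0]], [10, [0, 0, 0], [0, 0, 0]]]}}

```text
time_s: 5.73
ee_pos: [524.1, 155.3, 55.5]
ee_rot: [180.0, 0.1, -173.6]
force: [-0.7, 2.9, 5.6]
gripper_width: 13.5
gripper_force: 20.0
```

Request:
{"op": "move_arm", "data": {"motion": [[10, [0.022, -0.199, 0], [0, 0, 0]], [10, [0, 0, 0], [0, 0, 0]]]}}

```text
time_s: 5.9
ee_pos: [524.7, 149.8, 55.5]
ee_rot: [-180.0, 0.1, -173.6]
force: [0.2, -0.0, 5.1]
gripper_width: 13.9
gripper_force: 20.0
```

Request:
{"op": "move_arm", "data": {"motion": [[10, [0.022, -0.199, 0], [0, 0, 0]], [10, [0, 0, 0], [0, 0, 0]]]}}

```text
time_s: 6.07
ee_pos: [525.5, 142.8, 55.5]
ee_rot: [-179.8, 0.1, -173.5]
force: [1.4, -10.4, 5.2]
gripper_width: 13.8
gripper_force: 20.0
```

The force now pulls toward the cutter, -10 N, so the gauge is within the pin's catch. I release it so the pin draws it in.

Request:
{"op": "move_arm", "data": {"motion": [[10, [0.01, -0.1, 0], [0, 0, 0]], [45, [0, 0, 0], [0, 0, 0]], [45, [0, 0, 0], [0, 0, 0]], [45, [0, 0, 0], [0, 0, 0]], [45, [0, 0, 0], [0, 0, 0]]]}}

```text
time_s: 6.48
ee_pos: [525.3, 141.3, 55.3]
ee_rot: [-179.8, 0.0, -173.5]
force: [0.5, -3.8, 4.9]
gripper_width: 37.4
gripper_force: 2.7
```

Request:
{"op": "move_arm", "data": {"motion": [[10, [0, 0, 0], [0, 0, 0]], [10, [0, 0, 0], [0, 0, 0]], [10, [0, 0, 0], [0, 0, 0]], [10, [0, 0, 0], [0, 0, 0]], [10, [0, 0, 0], [0, 0, 0]]], "grip_force": 4}}

```text
time_s: 6.9
ee_pos: [525.3, 142.4, 55.2]
ee_rot: [-179.9, 0.0, -173.6]
force: [-0.3, -1.1, 4.9]
gripper_width: 15.8
gripper_force: 6.0
```

Request:
{"op": "move_arm", "data": {"motion": [[45, [0, 0, 0], [0, 0, 0]], [45, [0, 0, 0], [0, 0, 0]], [45, [0, 0, 0], [0, 0, 0]], [45, [0, 0, 0], [0, 0, 0]], [45, [0, 0, 0], [0, 0, 0]], [45, [0, 0, 0.5], [0, 0, 0]], [45, [0, 0, 0.9], [0, 0, 0]], [45, [0, 0, 0.9], [0, 0, 0]], [60, [0, 0, 0.9], [0, 0, 0]], [70, [-0.1, -0.9, 0.8], [0, 0, 0]], [76, [-0.14, -1, 0], [0, 0, 0]], [76, [-0.14, -1, 0], [0, 0, 0]], [76, [-0.14, -1, 0], [0, 0, 0]], [76, [-0.14, -1, 0], [0, 0, 0]], [76, [-0.14, -1, 0], [0, 0, 0]], [76, [-0.14, -1, 0], [0, 0, 0]], [76, [-0.14, -1, 0], [0, 0, 0]], [76, [-0.14, -1, 0], [0, 0, 0]]]}}

```text
time_s: 8.4
ee_pos: [493.5, -80.8, 154.2]
ee_rot: [180.0, -0.1, -173.6]
force: [0.4, -0.1, 0.1]
gripper_width: 75.8
gripper_force: 0.0
```

Request:
{"op": "move_arm", "data": {"motion": [[76, [-0.14, -1, 0], [0, 0, 0]], [76, [-0.14, -1, 0], [0, 0, 0]], [76, [-0.14, -1, 0], [0, 0, 0]], [76, [-0.14, -1, 0], [0, 0, 0]], [76, [-0.14, -1, 0], [0, 0, 0]], [76, [-0.14, -1, 0], [0, 0, 0]], [76, [-0.14, -1, 0], [0, 0, 0]], [76, [-0.14, -1, 0], [0, 0, 0]], [76, [0, 0, 0], [0, 0, 0]]]}}

```text
time_s: 9.15
ee_pos: [465.7, -283.4, 154.1]
ee_rot: [-179.9, -0.1, -173.8]
force: [-0.5, 0.5, 0.9]
gripper_width: 76.3
gripper_force: 0.0
```

Run:
```python
from h import *
t=grab_frame("top"); s=grab_frame("side"); cv2.imwrite("pics/top1.png",t);cv2.imwrite("pics/side1.png",s)
st=state();print(st["ee_pos"],st["ee_rot"],st["gripper_width"])
f=np.array([525.3,142.4,70]);u,v=proj("top",f).astype(int);p,q=proj("side",f).astype(int)
a=cv2.resize(t[v-30:v+90,u-40:u+40],None,fx=5,fy=5,interpolation=cv2.INTER_CUBIC)
b=cv2.resize(s[q-40:q+40,p-35:p+45],None,fx=5,fy=5,interpolation=cv2.INTER_CUBIC)
o=np.zeros((600,800,3),np.uint8);o[:,:400]=a;o[:400,400:]=b
o=((o/255.)**.6*255).astype(np.uint8);cv2.imwrite("pics/g2.png",o);print(u,v,p,q)
```

```text
[ 465.81581249 -279.92992029  154.06006532] [ 1.79901511e+02 -8.73284955e-02 -1.73691190e+02] 75.80007956846391
269 231 294 277
```

View pics/g2.png

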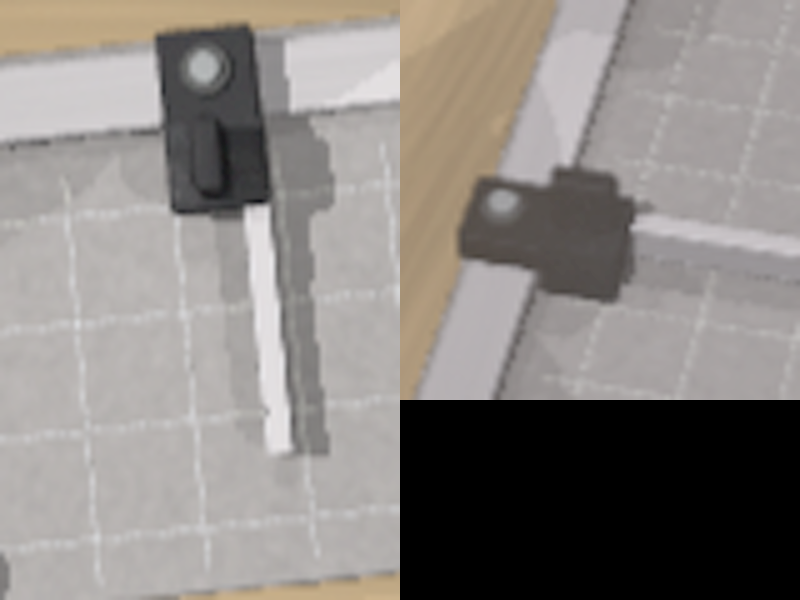

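The button now sits nearly flush on the saddle: no collar shows in the side view at (279,277), top (270,214). I compute its height, the arm face and the book's grasp.

Run:
```python
from h import *
def T(p): q=np.array(p)[:2]-NE; return np.array([q@ex-130,q@ey,*p[2:]]).round(1)
print("button",T(tri((269.8,214.2),(279.4,277.4))))
print("tcp/fin",T([525.3,142.4,66]))
for p in((281,277),(287.6,291.4),(282.4,291.6)): print(T(ray("top",*p,44)))
# arm face -y edge on top image: bright vs shadow per row, z=44
t=cv2.imread("pics/top1.png");g=cv2.cvtColor(t,cv2.COLOR_BGR2GRAY).astype(float)
E=[]
for v in range(246,290):
    r=g[v,270:300]; k=int(r.argmax()); d=np.diff(r); j=k+int(np.argmin(d[k:k+6])); E.append(T(ray("top",270+j+1-.5+.0,v,44)))
E=np.array(E);print("face y med",np.median(E[:,1]),E[::8,:2].tolist())
st=state()
b=np.array([454.3,-388.]);print("to book units",(b-st["ee_pos"][:2])/25, T([*b,0]))
```

```text
button [106.6  57.   58.7]
tcp/fin [64.8 59.5 66. ]
[-37.   46.6  44. ]
[-70.9  34.8  44. ]
[-70.1  46.6  44. ]
face y med 36.1 [[32.9, 36.5], [14.5, 35.9], [-4.0, 35.4], [-22.3, 34.9], [-40.4, 36.7], [-58.6, 36.1]]
to book units [-0.4606325  -4.32280319] [ -64.7 -459.7    0. ]
```

Request:
{"op": "move_arm", "data": {"motion": [[76, [-0.023, -0.216, -0.1], [0, 0, -1]], [76, [-0.023, -0.216, -0.1], [0, 0, -1]], [76, [-0.023, -0.216, -0.1], [0, 0, -1]], [76, [-0.023, -0.216, -0.1], [0, 0, -1]], [76, [-0.023, -0.216, -0.1], [0, 0, -1]], [76, [-0.023, -0.216, -0.1], [0, 0, -1]], [76, [-0.023, -0.216, -0.1], [0, 0, -1]], [76, [-0.023, -0.216, -0.1], [0, 0, -1]], [76, [-0.023, -0.216, -0.1], [0, 0, -1]], [76, [-0.023, -0.216, -0.1], [0, 0, -1]], [76, [-0.023, -0.216, -0.1], [0, 0, -1]], [76, [-0.023, -0.216, -0.1], [0, 0, -1]], [76, [-0.023, -0.216, -0.1], [0, 0, -1]], [76, [-0.023, -0.216, -0.1], [0, 0, -1]], [76, [-0.023, -0.216, -0.1], [0, 0, -1]], [76, [-0.023, -0.216, -0.1], [0, 0, -1]], [76, [-0.023, -0.216, -0.1], [0, 0, -1]], [76, [-0.023, -0.216, -0.1], [0, 0, -1]], [76, [-0.023, -0.216, -0.1], [0, 0, -1]], [76, [-0.023, -0.216, -0.1], [0, 0, -1]]]}}

```text
time_s: 10.92
ee_pos: [455.2, -386.3, 104.4]
ee_rot: [-180.0, -0.1, 106.3]
force: [-0.3, 0.4, 0.7]
gripper_width: 76.0
gripper_force: 0.0
```

Request:
{"op": "move_arm", "data": {"motion": [[76, [0, 0, 0], [0, 0, -0.83]], [76, [0, 0, 0], [0, 0, -0.83]], [76, [0, 0, 0], [0, 0, -0.84]], [76, [0, 0, 0], [0, 0, 0]], [76, [0, 0, 0], [0, 0, 0]]]}}

```text
time_s: 11.33
ee_pos: [455.2, -386.6, 104.7]
ee_rot: [-180.0, -0.1, 96.6]
force: [-0.2, -0.6, -0.5]
gripper_width: 75.9
gripper_force: 0.0
```

Run:
```python
from h import *
t=grab_frame("top"); s=grab_frame("side"); st=state();print(st["ee_pos"],st["ee_rot"],st["qpos"])
o=np.zeros((600,800,3),np.uint8);o[:400,:]=cv2.resize(t[170:350,425:585],(400,400))[:, :].repeat(1,1) if 0 else 0
o[:480,:400]=cv2.resize(t[225:321,460:540],(400,480),interpolation=cv2.INTER_CUBIC);o[:480,400:]=cv2.resize(s[130:226,340:420],(400,480),interpolation=cv2.INTER_CUBIC)
cv2.imwrite("pics/b1.png",o)
```

```text
[ 455.1289665  -387.05110872  104.83666841] [-1.79987025e+02 -2.92116452e-02  9.65258391e+01] [-4.14870075e+01  2.52272369e+01  9.55711910e+01  1.15184168e-02
  5.92319654e+01 -4.80187450e+01]
```

View pics/b1.png

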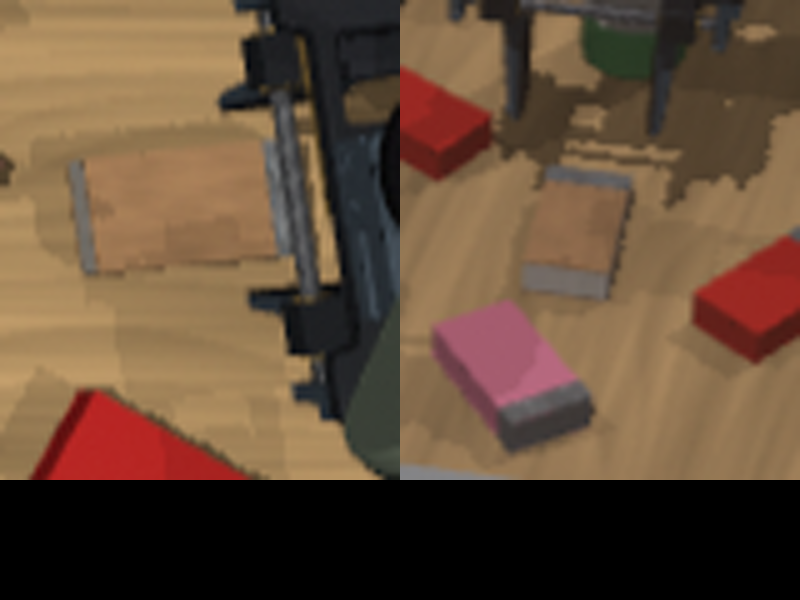

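The fingers straddle the brown book evenly and stay clear of the pink and red ones. I descend and grip.

Request:
{"op": "move_arm", "data": {"motion": [[76, [0, 0, -0.8], [0, 0, 0]], [76, [0, 0, -0.8], [0, 0, 0]], [76, [0, 0, -0.8], [0, 0, 0]], [76, [0, 0, -0.7], [0, 0, 0]], [76, [0, 0, -0.5], [0, 0, 0]], [76, [0, 0, -0.3], [0, 0, 0]], [76, [0, 0, -0.1], [0, 0, 0]], [76, [0, 0, 0], [0, 0, 0]]]}}

```text
time_s: 12.1
ee_pos: [454.9, -387.6, 4.7]
ee_rot: [-180.0, -0.0, 96.4]
force: [0.4, -0.5, 0.5]
gripper_width: 76.2
gripper_force: 0.0
```

Request:
{"op": "move_arm", "data": {"motion": [[40, [0, 0, 0], [0, 0, 0]], [40, [0, 0, 0], [0, 0, 0]], [40, [0, 0, 0], [0, 0, 0]], [40, [0, 0, 0], [0, 0, 0]], [40, [0, 0, 0], [0, 0, 0]], [40, [0, 0, 0], [0, 0, 0]]], "grip_force": 15}}

```text
time_s: 12.6
ee_pos: [455.4, -388.2, 5.8]
ee_rot: [179.9, 0.1, 96.4]
force: [-1.1, -0.3, 4.7]
gripper_width: 53.9
gripper_force: 15.0
```

Request:
{"op": "move_arm", "data": {"motion": [[40, [0, 0, 0], [0, 0, 0]], [40, [0, 0, 0.3], [0, 0, 0]], [40, [0, 0, 0.7], [0, 0, 0]], [40, [0, 0, 1], [0, 0, 0]], [40, [0, 0, 1], [0, 0, 0]], [40, [0, 0, 1], [0, 0, 0]], [40, [-0.01, 0.5, 0], [0, 0, 0]], [40, [-0.01, 1, 0], [0, 0, 0]], [40, [-0.01, 1, 0], [0, 0, 0]], [40, [-0.01, 1, 0], [0, 0, 0]], [40, [-0.01, 1, 0], [0, 0, 0]], [40, [-0.01, 1, 0], [0, 0, 0]], [40, [-0.01, 1, 0], [0, 0, 0]], [40, [-0.01, 1, 0], [0, 0, 0]], [40, [-0.01, 1, 0], [0, 0, 0]], [40, [-0.01, 1, 0], [0, 0, 0]], [40, [-0.01, 1, 0], [0, 0, 0]], [40, [-0.01, 1, 0], [0, 0, 0]], [40, [-0.01, 1, 0], [0, 0, 0]]], "grip_force": 30}}

```text
time_s: 14.18
ee_pos: [450.3, -73.7, 104.2]
ee_rot: [-179.9, -0.0, 96.4]
force: [-0.2, -0.1, -1.1]
gripper_width: 53.7
gripper_force: 30.0
```

Request:
{"op": "move_arm", "data": {"motion": [[40, [-0.01, 1, 0], [0, 0, 0]], [40, [-0.01, 1, 0], [0, 0, 0]], [40, [-0.01, 1, 0], [0, 0, 0]], [40, [-0.01, 1, 0], [0, 0, 0]], [40, [-0.01, 0.96, 0], [0, 0, 0]], [40, [0, 0, 0], [0, 0, 0]], [40, [0, 0, 0], [0, 0, 0]]]}}

```text
time_s: 14.77
ee_pos: [449.3, 49.5, 104.3]
ee_rot: [-179.9, 0.0, 96.6]
force: [1.4, 0.9, -1.7]
gripper_width: 53.9
gripper_force: 30.0
```

Run:
```python
from h import *
t=grab_frame("top"); s=grab_frame("side"); cv2.imwrite("pics/top2.png",t);cv2.imwrite("pics/side2.png",s); st=state();print(st["ee_pos"],st["ee_rot"],st["force"],st["gripper_width"])
p,q=proj("side",[450,48,80]).astype(int)
cv2.imwrite("pics/p1.png",cv2.resize(s[q-70:q+50,p-80:p+80],(800,600),interpolation=cv2.INTER_CUBIC));print(p,q)
```

```text
[449.70975078  48.32329998 104.48152948] [-1.79922387e+02  1.93484052e-02  9.64297977e+01] [ 0.10219572  0.11105384 -0.66296283] 53.869997418800914
334 255
```

View pics/p1.png

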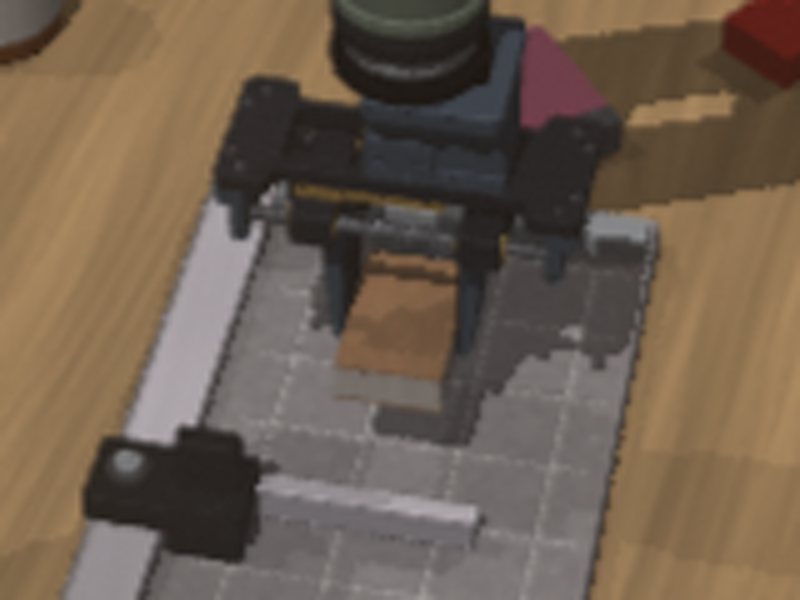

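The book hangs level. Its front top edge is at crop (337,370)–(442,380), and the gauge arm is below it and in front. I compute the remaining gap.

Run:
```python
from h import *
def T(p): q=np.array(p)[:2]-NE; return np.array([q@ex-130,q@ey,*p[2:]]).round(1)
for x,y in((337,370),(442,380)): print(T(ray("side",254+x/5,185+y/5,122.6)))
for x,y in((335,400),(440,409)): print(T(ray("side",254+x/5,185+y/5,98.6)))
print("arm +y? edge side", T(ray("side",254+475/5,185+508/5,44)),T(ray("side",254+478/5,185+518/5,44)))
print("tcp",T(state()["ee_pos"]))
```

```text
[  2.2  31.3 122.6]
[-49.7  27.3 122.6]
[ 3.9 29.5 98.6]
[-48.5  24.7  98.6]
arm +y? edge side [-70.   38.4  44. ] [-72.7  44.6  44. ]
tcp [-20.7 -25.6 104.5]
```

Request:
{"op": "move_arm", "data": {"motion": [[40, [0, 0, -0.7], [0, 0, 0]], [40, [0, 0, -0.7], [0, 0, 0]], [40, [0, 0, -0.7], [0, 0, 0]], [40, [0, 0, -0.5], [0, 0, 0]], [40, [0, 0, -0.3], [0, 0, 0]], [40, [0, 0, -0.16], [0, 0, 0]], [40, [0, 0, -0.06], [0, 0, 0]], [40, [0, 0, 0], [0, 0, 0]], [40, [0, 0, 0], [0, 0, 0]]]}}

```text
time_s: 15.62
ee_pos: [451.0, 48.5, 27.5]
ee_rot: [179.9, 0.0, 96.4]
force: [0.5, -0.2, -0.1]
gripper_width: 53.8
gripper_force: 30.0
```

Request:
{"op": "move_arm", "data": {"motion": [[40, [0, 0, -0.04], [0, 0, 0]], [40, [0, 0, 0], [0, 0, 0]], [40, [0, 0, 0], [0, 0, 0]]]}}

```text
time_s: 15.87
ee_pos: [450.7, 48.7, 26.3]
ee_rot: [180.0, 0.0, 96.4]
force: [-0.1, -0.4, -0.5]
gripper_width: 53.6
gripper_force: 30.0
```

Request:
{"op": "move_arm", "data": {"motion": [[40, [-0.009, 0.08, 0], [0, 0, 0]], [40, [-0.009, 0.08, 0], [0, 0, 0]], [40, [0, 0, 0], [0, 0, 0]], [40, [0, 0, 0], [0, 0, 0]]]}}

```text
time_s: 16.2
ee_pos: [450.0, 52.9, 26.0]
ee_rot: [180.0, 0.0, 96.4]
force: [0.5, -0.8, -0.8]
gripper_width: 53.7
gripper_force: 30.0
```

Request:
{"op": "move_arm", "data": {"motion": [[40, [-0.004, 0.04, 0], [0, 0, 0]], [40, [0, 0, 0], [0, 0, 0]], [40, [0, 0, 0], [0, 0, 0]]], "grip_force": 7}}

```text
time_s: 16.45
ee_pos: [449.9, 53.7, 26.0]
ee_rot: [180.0, -0.0, 96.4]
force: [0.3, -0.1, -0.8]
gripper_width: 54.1
gripper_force: 7.0
```

Request:
{"op": "move_arm", "data": {"motion": [[40, [-0.004, 0.04, 0], [0, 0, 0]], [40, [0, 0, 0], [0, 0, 0]], [40, [0, 0, 0], [0, 0, 0]]]}}

```text
time_s: 16.7
ee_pos: [449.8, 54.7, 26.0]
ee_rot: [180.0, -0.0, 96.4]
force: [-0.4, 0.3, -1.3]
gripper_width: 53.7
gripper_force: 7.0
```

Request:
{"op": "move_arm", "data": {"motion": [[40, [-0.004, 0.04, 0], [0, 0, 0]], [40, [0, 0, 0], [0, 0, 0]], [40, [0, 0, 0], [0, 0, 0]]]}}

```text
time_s: 16.95
ee_pos: [449.7, 55.7, 26.0]
ee_rot: [180.0, -0.0, 96.4]
force: [0.1, -1.0, -0.5]
gripper_width: 54.4
gripper_force: 7.0
```

Request:
{"op": "move_arm", "data": {"motion": [[40, [-0.004, 0.04, 0], [0, 0, 0]], [40, [0, 0, 0], [0, 0, 0]], [40, [0, 0, 0], [0, 0, 0]]]}}

```text
time_s: 17.2
ee_pos: [449.6, 56.7, 26.0]
ee_rot: [180.0, -0.0, 96.4]
force: [0.8, -0.6, -0.4]
gripper_width: 54.1
gripper_force: 7.0
```

Request:
{"op": "move_arm", "data": {"motion": [[40, [-0.004, 0.04, 0], [0, 0, 0]], [40, [0, 0, 0], [0, 0, 0]], [40, [0, 0, 0], [0, 0, 0]]]}}

```text
time_s: 17.45
ee_pos: [449.5, 57.7, 26.0]
ee_rot: [180.0, 0.0, 96.4]
force: [0.5, 0.7, -1.4]
gripper_width: 53.9
gripper_force: 7.0
```

Request:
{"op": "move_arm", "data": {"motion": [[40, [-0.004, 0.04, 0], [0, 0, 0]], [40, [0, 0, 0], [0, 0, 0]], [40, [0, 0, 0], [0, 0, 0]]]}}

```text
time_s: 17.7
ee_pos: [449.7, 58.1, 26.0]
ee_rot: [180.0, 0.1, 96.5]
force: [0.9, -5.6, -0.9]
gripper_width: 53.6
gripper_force: 7.0
```

Request:
{"op": "move_arm", "data": {"motion": [[40, [-0.002, 0.02, -0.02], [0, 0, 0]], [40, [0, 0, 0], [0, 0, 0]], [40, [0, 0, -0.02], [0, 0, 0]], [40, [0, 0, 0], [0, 0, 0]]]}}

```text
time_s: 18.03
ee_pos: [449.7, 58.4, 25.6]
ee_rot: [180.0, 0.1, 96.4]
force: [-0.8, -6.0, 5.2]
gripper_width: 54.1
gripper_force: 7.0
```

It's seated on the board (Fz 5 N) and against the arm (Fy -6 N), so I release and back off upwards.

Request:
{"op": "move_arm", "data": {"motion": [[56, [0, 0, 0], [0, 0, 0]], [58, [0, 0, 0], [0, 0, 0]], [64, [0, 0, 0], [0, 0, 0]], [70, [0, 0, 0], [0, 0, 0]], [70, [0, 0, 0], [0, 0, 0]], [70, [0, 0, 0], [0, 0, 0]], [70, [0, 0, 0.3], [0, 0, 0]], [70, [0, 0, 0.8], [0, 0, 0]], [70, [0, 0, 1], [0, 0, 0]], [70, [0, 0, 1], [0, 0, 0]], [70, [0, 0, 1], [0, 0, 0]], [70, [0, -1, 0.3], [0, 0, 0]], [70, [0, -1, 0], [0, 0, 0]], [70, [0, -1, 0], [0, 0, 0]], [70, [0, -1, 0], [0, 0, 0]], [70, [0, -1, 0], [0, 0, 0]], [70, [0, -1, 0], [0, 0, 0]], [70, [0, -1, 0], [0, 0, 0]], [70, [0, -1, 0], [0, 0, 0]], [70, [0, -1, 0], [0, 0, 0]]]}}

```text
time_s: 19.7
ee_pos: [449.2, -167.0, 135.5]
ee_rot: [180.0, 0.0, 96.4]
force: [1.2, -0.3, 0.3]
gripper_width: 70.1
gripper_force: 0.0
```

Request:
{"op": "move_arm", "data": {"motion": [[70, [0, -1, 0], [0, 0, 0]], [70, [0, -1, 0], [0, 0, 0]], [70, [0, -1, 0], [0, 0, 0]], [70, [0, -1, 0], [0, 0, 0]], [70, [0, 0, 0], [0, 0, 0]], [70, [0, 0, 0], [0, 0, 0]]]}}

```text
time_s: 20.2
ee_pos: [449.2, -266.6, 135.2]
ee_rot: [180.0, -0.0, 96.3]
force: [0.4, 0.6, 0.7]
gripper_width: 70.0
gripper_force: 0.0
```

Run:
```python
from h import *
t=grab_frame("top"); s=grab_frame("side"); cv2.imwrite("pics/top3.png",t);cv2.imwrite("pics/side3.png",s); st=state();print(st["ee_pos"],st["force"])
u,v=proj("top",[470,90,40]).astype(int);p,q=proj("side",[470,90,40]).astype(int);print(u,v,p,q)
o=np.zeros((600,800,3),np.uint8)
o[:,:400]=cv2.resize(t[v-65:v+55,u-40:u+40],None,fx=5,fy=5,interpolation=cv2.INTER_CUBIC)
o[:,400:]=cv2.resize(s[q-60:q+60,p-50:p+30],None,fx=5,fy=5,interpolation=cv2.INTER_CUBIC)
cv2.imwrite("pics/f1.png",((o/255.)**.7*255).astype(np.uint8))
```

```text
[ 449.03302305 -265.13283574  135.06367303] [0.48221182 0.54132235 0.05381001]
293 257 322 276
```

View pics/f1.png

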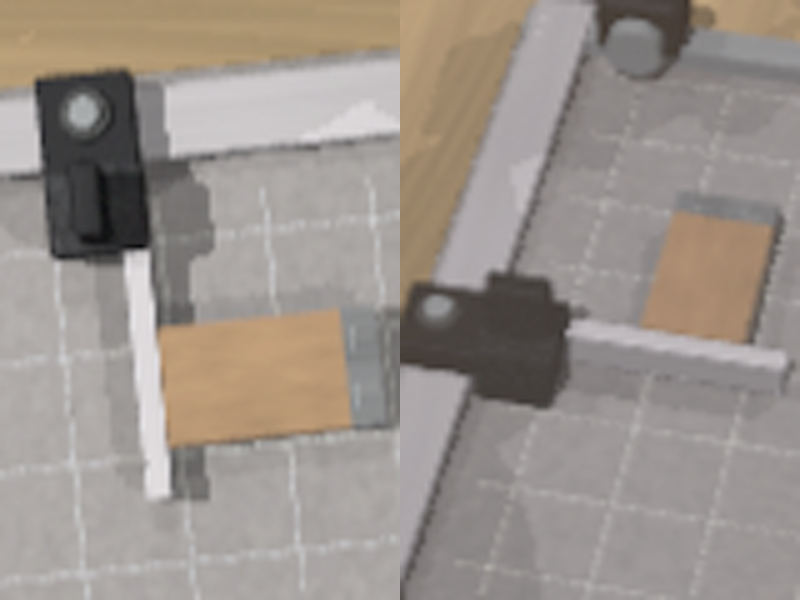

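The book lies flush along the arm, with its cover up and lengthwise along the rail. The button is at top px (269.6,214.4), against (269.8,214.2) before, so the gauge is still clicked in. I hand the job in.

```bash
python3 -c "
from h import *
print(job_done())"
```

```text
the job is handed in; nothing more can be done
None
```

I handed the job in at about 20 s: the gauge is clicked into its stop, and the larger ticket book lies flat, cover up, lengthwise along the rail, with a short end flush against the gauge's arm; the arm did not touch the small book, tea-light cup or mug.

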